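# Take a slanted infrared reading of the block on the hotplate

## Robot

A 6-joint arm with a two-finger parallel gripper is mounted at the origin on the work surface. World frame = base frame: x ahead of the robot, y to its left, z up, the work surface at z = 0. Lengths are in m, angles in rad, forces in N, time in s.
With the tool pointing down it reaches from about 0.35 to 0.725 m from the base axis. Payload 4.3 kg.
Tool frame: the origin (TCP) lies midway between the tips of the shut fingers; the grasp point (between the pads) lies 19 mm behind it; y points along the fingers, x is the direction in which the jaws open and shut, and the axes are right-handed (so a half turn about y gives the same grasp; the last joint's range is limited). The gripper opens to 85 mm and grips with 20 to 120 N. Pads are 22 mm wide; open, the fingers measure 114 mm over their backs; the gripper's body (76 mm by 85 mm) begins 54 mm behind the grasp point. The pads swing forward as they close: fully open they stand 13 mm farther back than shut.
Start: joints at [1.201, 0.377, 0.081, 1.274, 0, 1.46], TCP at [0.148, 0.556, 0.231] pointing down, gripper open.
Joint ranges: [-2.72, 2.72], [-0.84, 1.66], [-1.02, 1.22], [-1.77, 2.12], [-1.37, 1.28], [-3.14, 3.14]. Speed limits (rad/s): [2.57, 2.57, 3.14, 3.14, 3.14, 3.14].

## Interface

Orientations are given as a 3x3 rotation matrix whose columns are the frame's x, y, z axes.
In Python, from plant import observe, read_camera, finish_job gives the robot as it stands. The module is installed in compiled form; this text tells all that it offers.
- The arm moves only by the tool jog_arm, never from a script. Its argument "moves" is a list of rows, each a list of 3 entries, a list of its own where there are three numbers: the finger opening in m, from 0 to 0.0854, then the shift along the tool's x, y, z in m, then the turn, a rotation vector about the tool's x, y, z in units of 6 degrees (1.0 is 6 degrees). In form: [[grip, [x, y, z], [wx, wy, wz]], ...]. A call has exactly 8 rows; each row is the pose to reach, as a shift and turn from the pose commanded when the call began, along the tool's axes at that moment; what a row does not reach only later rows make up. A row lasts 1/12 s, in which the tool goes at most 41.7 mm and 7.16 degrees, less where a joint would pass 70% of its speed; a pose out of reach is approached as far as the arm can. A call with a gripper value outside its range is refused whole. The fingers move at their own pace and stop on an object; "grip_force" is the grip in N (left out, the last holds). Time passes only in rows, so rows that repeat a pose let the fingers close, or fill a call up. It gives the time, the measured TCP pose, the force and the opening at its end, in the units of the state.
- observe(): the state, without advancing time (a new reading comes with each control period).
- read_camera(name): name is "side" or "top" or "wrist"; returns a dict with "image" (420x560x3 uint8, blue, green, red), "mtx" (3x3 intrinsics, pixels), "dist_coeffs" ([k1, k2, p1, p2, k3] as OpenCV has them; the pictures are not rectified), "position" and "attitude" of the camera in the world; the wrist camera has in their place "T_tool_cam" (4x4, takes a point from camera to tool coordinates, whose origin is the TCP and whose axes are the tool frame's). Camera axes: x right, y down, z forward; pixel columns grow to the right and rows downward; lengths in m; the calibration is good to about 2 mm. A picture is of the moment at which its call begins: read the wrist's pose just before it. There is no depth.
- finish_job(): hands the job in, once; it reports no verdict.
The state is a dict: "t": time; "joint_positions": joint angles; "joint_vel": joint speeds; "tau": joint torques, N m; "eef_pos": TCP position; "eef_rot": TCP orientation; "ft_force": force on the tool from outside, world axes, zero at the start; "ft_torque": the same for the moment, N m; "gripper_width": finger opening in m.
Only numpy, scipy, OpenCV 4.12 (cv2) and the standard library are available. Lean on these libraries where they do the work, as an engineer would, in place of code of your own. Each camera call takes 0.05 s, during which the arm holds its last target. There are 200 camera calls.

## Task

Draw the pen-shaped infrared thermometer up out of the test-tube rack and aim its nose at the middle of the top of the round metal block on the hotplate, from about 10 cm away, with the thermometer slanted roughly halfway between upright and level so that rising vapour does not fog its lens. Touch neither the hotplate nor the block, and leave the tubes in the rack and the cups where they are. Finish while still holding the thermometer there in the air, aimed and steady: do not put it down or let go.

Things in the scene. Friction and masses are not known exactly. Their poses are not given: they have to be found in the camera images.
- rack: white test-tube rack, fixed; 64 mm (x) by 256 mm (y), 75 mm tall; origin at the centre of its underside. Four round 18 mm holes in a row along its y, at y = -93, -31, +31, +93 mm, lead through the top plate into sockets with floors 6 mm above the table. The thermometer stands in one of them and three tubes in the others
- thermo_grip (a point): centre of the grey handle of the pen-shaped infrared thermometer (90 g, tallest thing in the rack, standing nose down in one hole, yaw varies): a rounded bar 34 mm (x; display on -x) by 24 mm (y) by 70 mm (z). It is 130 mm above the nose tip, at the start about 136 mm above the table. z runs from nose to tail, up at the start
- thermo_nose (a point): tip of the thermometer nose (centre of its lower end), same axes as the handle; it looks along -z. The black round nose, 16 mm diameter, 95 mm long below the handle, sits in the rack with 1 mm play all round and must rise about 75 mm to clear it
- hotplate: white laboratory hotplate, fixed to the table; 200 mm (x) by 160 mm (y), 70 mm tall, with a 150 mm square ceramic top; two knobs stick out 14 mm on its -x face; origin at the centre of its underside
- block_top (a point): centre of the top face of the plain round dark metal heating block, 60 mm diameter, 30 mm tall, standing loose on the hotplate's top (this point about 100 mm above the table); z up
- tube1_mid (a point): stoppered glass test tube standing in the rack, bystander; one of three alike. 16 mm diameter, 110 mm tall with its rubber stopper (19 mm diameter); this point is on its axis, 55 mm above its foot; z up along the tube
- tube2_mid (a point): stoppered glass test tube standing in the rack, bystander; one of three alike. 16 mm diameter, 110 mm tall with its rubber stopper (19 mm diameter); this point is on its axis, 55 mm above its foot; z up along the tube
- tube3_mid (a point): stoppered glass test tube standing in the rack, bystander; one of three alike. 16 mm diameter, 110 mm tall with its rubber stopper (19 mm diameter); this point is on its axis, 55 mm above its foot; z up along the tube
- cup1_mid (a point): clear plastic cup, bystander, standing on the table beyond the work, farther to the left (+y); 85 mm tall, 74 mm across the rim; this point is on its axis, 42 mm up
- cup2_mid (a point): clear plastic cup, bystander, standing on the table beyond the work, farther to the right (-y); 85 mm tall, 74 mm across the rim; this point is on its axis, 42 mm up
Not all that is in view belongs to the job. Of the things that look like the part that bears thermo_grip, the smaller one is meant.

How it is judged:
On the way:
1. the thermometer is drawn out of the rack: its nose is above the rack's top, in the fingers alone (height (world z) of thermo_nose above 0.085 m and contact force between the fingers and thermo above 1 N and contact force between thermo and rack below 0.3 N and contact force between thermo and hotplate below 0.3 N and contact force between thermo and block below 0.3 N), for 0.2 s.
At the end, for the whole second after the job is handed in: Fingers alone hold the thermometer, still, nose over 120 mm up, leaning 29-60 degrees from upright, nose down; the block-top centre is 55-150 mm ahead of the nose, within 18 mm of its axis in each cross direction; tubes within 25 mm, block 15 mm, cups 30 mm of their starts (contact force between the fingers and thermo above 1 N and contact force between thermo and rack below 0.3 N and contact force between thermo and hotplate below 0.3 N and contact force between thermo and block below 0.3 N and angle between thermo_nose's own z axis and vertical between 0.5 and 1.05 rad and x of block_top in the frame of thermo_nose between -0.018 and 0.018 m and y of block_top in the frame of thermo_nose between -0.018 and 0.018 m and z of block_top in the frame of thermo_nose between -0.15 and -0.055 m and height (world z) of thermo_nose above 0.12 m and linear speed of thermo below 0.03 m/s and angular speed of thermo below 0.2 rad/s and distance of each of tube1_mid, tube2_mid, tube3_mid from where it was at the start of the episode below 0.025 m and distance of block_top from where it was at the start of the episode below 0.015 m and distance of each of cup1_mid, cup2_mid from where it was at the start of the episode below 0.03 m); the arm keeps its last pose, push and grip.
It fails at once if the hotplate is touched by the robot or the thermometer (contact force between any of the arm, the fingers, thermo and hotplate above 1 N).
It fails at once if the block is touched or moved (contact force between any of the arm, the fingers, thermo and block above 1 N or distance of block_top from where it was at the start of the episode above 0.015 m).
It fails at once if a tube is pulled out or pushed over (distance of any of tube1_mid, tube2_mid, tube3_mid from where it was at the start of the episode above 0.025 m).
It fails at once if a cup is knocked away or over (distance of any of cup1_mid, cup2_mid from where it was at the start of the episode above 0.03 m).
It also fails if it takes over 40 s, if anything falls off the work surface, if the arm or the gripper's body presses on something with over 40 N, if the wrist force passes 120 N, or if a joint passes its speed limit or range.

## Working session

There is one attempt and no reset: what is moved stays moved. The work goes in short steps, Python scripts to look and compute and a tool call to move; the robot and the scene stay as the last step left them, time stands still between calls to the robot, and variables do not carry over. Pictures are saved under pics/ and viewed, about 8 in all and at most 12, crops included, and the job is handed in when it is done.

Besides the shell and the picture viewer there is one more tool, called after "Request:" as name(argument=value, ...), one argument or row to a line, values as JSON. jog_arm: Moves the arm, as the interface text tells. Its arguments: {"type":"object","properties":{"moves":{"type":"array"},"grip_force":{"type":"number"}},"required":["moves"]}

```bash
mkdir -p pics
cat > h.py <<'E'
import numpy as np, cv2
from plant import observe, read_camera, finish_job
def cam(name):
    s=observe(); c=read_camera(name)
    if name=="wrist":
        T=np.eye(4);T[:3,:3]=s["eef_rot"];T[:3,3]=s["eef_pos"]
        c["T"]=T@np.array(c["T_tool_cam"])
    else:
        T=np.eye(4);A=np.array(c["attitude"])
        T[:3,:3]=A;T[:3,3]=c["position"];c["T"]=T
    return c
def ray(c,uv):
    p=cv2.undistortPoints(np.array([[uv]],float),np.array(c["mtx"]),np.array(c["dist_coeffs"]))[0,0]
    d=c["T"][:3,:3]@np.array([p[0],p[1],1.]);return c["T"][:3,3],d/np.linalg.norm(d)
def onz(c,uv,z):
    o,d=ray(c,uv);return o+d*(z-o[2])/d[2]
def meet(r1,r2):
    (a,u),(b,v)=r1,r2
    s=np.linalg.lstsq(np.stack([u,-v],1),b-a,rcond=None)[0]
    p,q=a+u*s[0],b+v*s[1];return (p+q)/2,np.linalg.norm(p-q)
def proj(c,P):
    Ti=np.linalg.inv(c["T"]);r=cv2.Rodrigues(Ti[:3,:3])[0]
    return cv2.projectPoints(np.array(P,float).reshape(-1,1,3),r,Ti[:3,3],np.array(c["mtx"]),np.array(c["dist_coeffs"]))[0][:,0]
E
python3 - <<'E'
from h import *
np.set_printoptions(precision=3,suppress=True)
s=observe();print(s["eef_pos"],s["eef_rot"],s["t"])
for n in("side","top"):
    c=read_camera(n);print(n,c["position"],c["attitude"]);cv2.imwrite(f"pics/{n}0.png",c["image"])
E
```

```text
[0.147 0.555 0.23 ] [[ 0.257 -0.001 -0.966]
 [ 0.966 -0.002  0.257]
 [-0.002 -1.     0.   ]] 0.0
side [ 0.126 -0.697  0.623] [[ 0.817 -0.283  0.502]
 [-0.576 -0.398  0.714]
 [-0.002 -0.873 -0.489]]
top [0.438 0.044 1.503] [[ 0.007 -0.99   0.143]
 [-1.    -0.005  0.011]
 [-0.01  -0.143 -0.99 ]]
```

View pics/side0.png

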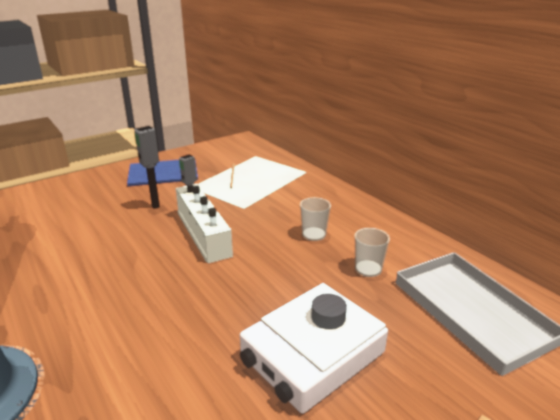

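View pics/top0.png

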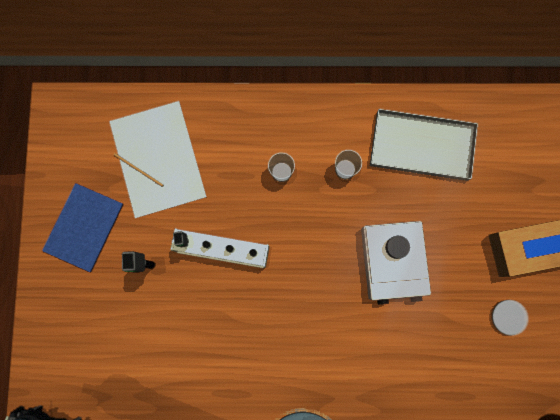

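Candidates for the thermometer: a large dark one standing outside the rack (side 148,150; top 134,262), and a small one in the rack's end hole (side 188,170; top 180,240). I choose the small one in the rack. The block is at side (329,305), top (398,246); the cups are at top (281,167) and (348,164).

Run:
```python
from h import *
np.set_printoptions(precision=4,suppress=True)
S=cam("side");T=cam("top")
a=cv2.resize(S["image"][140:265,120:245],(500,500),interpolation=cv2.INTER_CUBIC)
b=cv2.resize(T["image"][220:280,165:275],(733,400),interpolation=cv2.INTER_CUBIC)[:, :300]
o=np.zeros((500,800,3),np.uint8);o[:,:500]=a;o[:400,500:]=b;cv2.imwrite("pics/crop.png",o)
def blob(c,x0,y0,x1,y1,th=70):
    m=(c["image"][y0:y1,x0:x1].max(2)<th).astype(np.uint8)
    n,l,st,ce=cv2.connectedComponentsWithStats(m);i=1+st[1:,4].argmax()
    return ce[i]+[x0,y0],st[i]+[x0,y0,0,0,0]
bs=blob(S,300,285,360,335);bt=blob(T,375,225,425,270);print("block",bs,bt)
print(onz(T,bt[0],.09),meet(ray(S,bs[0]),ray(T,bt[0])))
for uv in((281,172),(348,168)):print("cup~",onz(T,uv,.02))
hs=[(174,232),(180,250),(268,244),(263,268)]
```

```text
Traceback (most recent call last):
ValueError: attempt to get argmax of an empty sequence
```

View pics/crop.png

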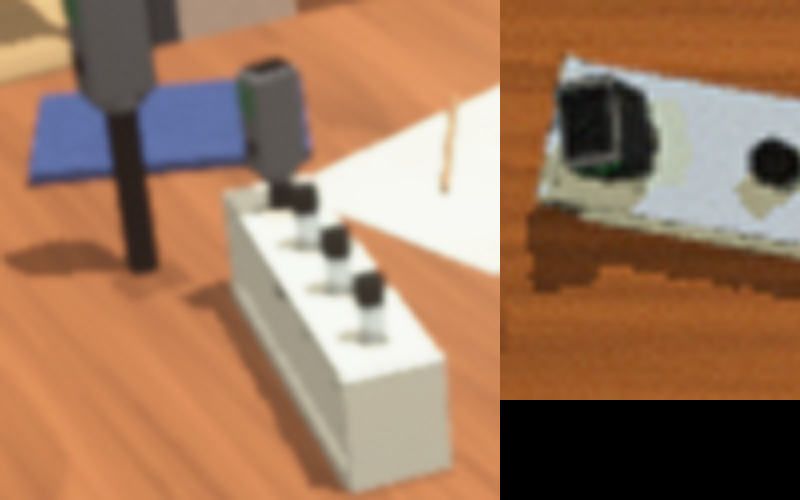

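The crop confirms that the small thermometer sits in the rack's +y end hole: side tail about (187,157), top tail about (178,238). A green display edge faces the robot.

Run:
```python
from h import *
np.set_printoptions(precision=4,suppress=True)
S=cam("side");T=cam("top")
print(S["image"][311,329],T["image"][246,398],S["image"][311,310])
def blob(c,x0,y0,x1,y1,th):
    m=(c["image"][y0:y1,x0:x1].max(2)<th).astype(np.uint8)
    n,l,st,ce=cv2.connectedComponentsWithStats(m);i=1+st[1:,4].argmax()
    return ce[i]+[x0,y0],st[i,:5]+[x0,y0,0,0,0]
for th in(90,110):
  bs=blob(S,305,285,355,335,th);bt=blob(T,380,228,420,265,th);print("block",bs,bt)
  print(onz(T,bt[0],.095),meet(ray(S,bs[0]),ray(T,bt[0])))
print("tail",meet(ray(S,(187,157)),ray(T,(178,238.3))), onz(T,(178,238.3),.17))
# tube stopper tops
for s,t in(((196.5,189),(206.5,244.5)),((203.5,200),(230,248.5)),((212,212),(253,253))):print("tube",onz(T,t,.112),meet(ray(S,s),ray(T,t)))
for uv in((281,172),(348,168)):print("cup~",onz(T,uv,.02))
# rack corners, top face
for uv in((176,230),(268,243),(264,264)):print("rack",onz(T,uv,.075))
w=cam("wrist");cv2.imwrite("pics/w0.png",w["image"]);print(w["T_tool_cam"],proj(w,[[.47,.42,.14]]))
```

```text
[112 113 117] [75 81 79] [162 175 184]
block (array([327.1975, 320.2197]), array([312, 310,  32,  18, 314])) (array([396.9598, 246.8463]), array([385, 236,  25,  23, 423]))
[ 0.5421 -0.2458  0.095 ] (array([ 0.5418, -0.2497,  0.0683]), np.float64(0.005612677841642774))
block (array([327.3524, 319.3945]), array([312, 308,  33,  20, 403])) (array([397.0787, 246.9461]), array([385, 236,  25,  23, 445]))
[ 0.5419 -0.2461  0.095 ] (array([ 0.5416, -0.2497,  0.0703]), np.float64(0.005072035373682158))
tail (array([0.5554, 0.3136, 0.1709]), np.float64(0.001494001708015828)) [0.5548 0.314  0.17  ]
tube [0.5441 0.2511 0.112 ] (array([0.5447, 0.2509, 0.1114]), np.float64(0.00119972570492179))
tube [0.5341 0.1898 0.112 ] (array([0.5337, 0.1901, 0.1112]), np.float64(0.0009625146481597369))
tube [0.5228 0.13   0.112 ] (array([0.5231, 0.13  , 0.1104]), np.float64(0.0004520924284758517))
cup~ [0.7568 0.0598 0.02  ]
cup~ [ 0.7692 -0.129   0.02  ]
rack [0.5853 0.3393 0.075 ]
rack [0.5518 0.0926 0.075 ]
rack [0.4961 0.1027 0.075 ]
[[ 1.     -0.0005 -0.0007  0.0004]
 [ 0.0005 -0.3184  0.948  -0.143 ]
 [-0.0007 -0.948  -0.3184  0.0825]
 [ 0.      0.      0.      1.    ]] [[237.3997 486.6112]]
```

```bash
cat >> h.py <<'E'
def go(P,Rt=None,s=None,Rc=None,Pc=None):
    s=s or observe();R=np.array(s["eef_rot"]) if Rc is None else Rc;p=np.array(s["eef_pos"]) if Pc is None else Pc
    print("t",s["t"],"shift",np.round(R.T@(np.array(P)-p),4),"turn",None if Rt is None else np.round(np.rad2deg(cv2.Rodrigues(R.T@Rt)[0].ravel())/6,3))
E
python3 - <<'E'
from h import *
np.set_printoptions(precision=4,suppress=True)
S=cam("side");T=cam("top")
print("decoy",meet(ray(S,(147,129)),ray(T,(131,262))))
go([.33,.33,.32]);go([.50,.31,.30])
E
```

```text
decoy (array([0.4956, 0.411 , 0.2276]), np.float64(0.006073899043306482))
t 0.45 shift [-0.1713 -0.0887 -0.2342] turn None
t 0.45 shift [-0.147  -0.0687 -0.4036] turn None
```

Request:
jog_arm(
  moves=[
    [0.06,[0,-0.04,0],[0,0,0]],
    [0.06,[-0.03,-0.06,-0.04],[0,0,0]],
    [0.06,[-0.06,-0.07,-0.08],[0,0,0]],
    [0.06,[-0.09,-0.08,-0.12],[0,0,0]],
    [0.06,[-0.12,-0.089,-0.16],[0,0,0]],
    [0.06,[-0.15,-0.089,-0.2],[0,0,0]],
    [0.06,[-0.17,-0.089,-0.234],[0,0,0]],
    [0.06,[-0.17,-0.089,-0.234],[0,0,0]],
  ],
)

```text
t: 1.12
eef_pos: [0.3287, 0.3325, 0.3208]
eef_rot: [[0.256, 0.001, -0.967], [0.967, 0.001, 0.256], [0.001, -1.0, -0.001]]
ft_force: [1.4, 0.0, 0.5]
gripper_width: 0.0599
```

Request:
jog_arm(
  moves=[
    [0.06,[0,0,-0.03],[0,0,0]],
    [0.06,[0.005,0.0,-0.06],[0,0,0]],
    [0.06,[0.01,0.01,-0.09],[0,0,0]],
    [0.06,[0.015,0.01,-0.12],[0,0,0]],
    [0.06,[0.02,0.02,-0.15],[0,0,0]],
    [0.06,[0.024,0.02,-0.17],[0,0,0]],
    [0.06,[0.024,0.02,-0.17],[0,0,0]],
    [0.06,[0.024,0.02,-0.17],[0,0,0]],
  ],
)

```text
t: 1.78
eef_pos: [0.499, 0.3132, 0.2994]
eef_rot: [[0.258, -0.001, -0.966], [0.966, -0.0, 0.258], [-0.001, -1.0, 0.001]]
ft_force: [-0.3, 1.0, -0.2]
gripper_width: 0.0603
```

Run:
```python
from h import *
np.set_printoptions(precision=4,suppress=True)
s=observe();print(s["t"],s["eef_pos"],s["joint_positions"],s["gripper_width"])
w=cam("wrist");cv2.imwrite("pics/w1.png",w["image"]);print(w["T"],proj(w,[[.5554,.3136,.171]]))
```

```text
1.7833 [0.499  0.3132 0.2994] [0.4528 0.4071 0.2999 1.4647 0.0003 0.714 ] 0.060323403479562714
[[ 0.2589  0.916   0.3064  0.4196]
 [ 0.9659 -0.2452 -0.0832  0.3349]
 [-0.001   0.3175 -0.9483  0.4425]
 [ 0.      0.      0.      1.    ]] [[292.8522 255.2294]]
```

View pics/w1.png

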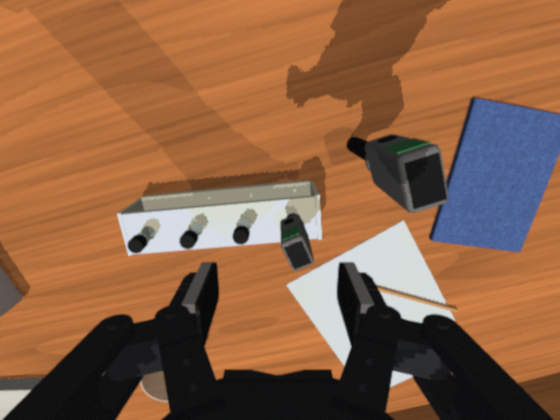

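The wrist view shows the thermometer's tail at about (298,254), near the projected (293,255); the decoy is at (420,185).

Run:
```python
import cv2
i=cv2.imread("pics/w1.png")[205:280,265:340]
cv2.imwrite("pics/w1c.png",cv2.resize(i,(600,600),interpolation=cv2.INTER_CUBIC))
```

```text
(no output)
```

View pics/w1c.png

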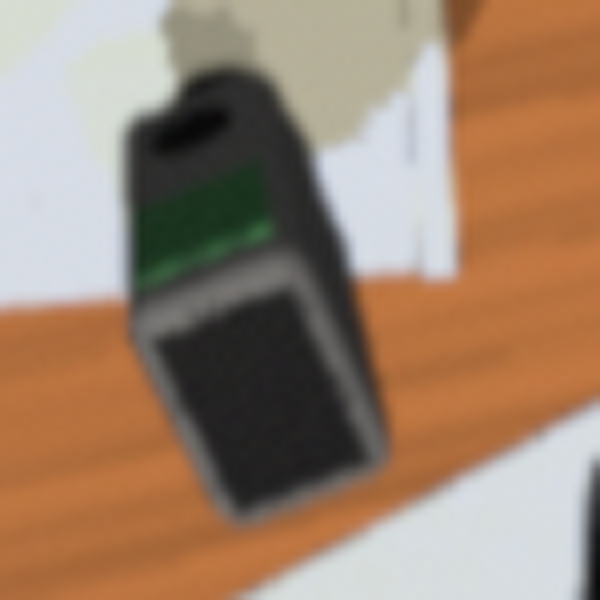

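Tail corners in the crop: about (138,330), (295,260), (385,460), (235,520); the display is on the upper-left side.

Run:
```python
from h import *
np.set_printoptions(precision=4,suppress=True)
w=cam("wrist");S=cam("side");T=cam("top")
q=np.array([(138,330),(295,260),(385,460),(235,520)])/8+[265,205]
P=np.array([onz(w,x,.171) for x in q]);print(P,np.linalg.norm(P-np.roll(P,-1,0),axis=1))
c=P.mean(0);print(c,meet(ray(w,q.mean(0)),ray(S,(187,157))),meet(ray(w,q.mean(0)),ray(T,(178,238.3))))
x=(P[3]+P[2]-P[0]-P[1])[:2];y=(P[1]+P[2]-P[0]-P[3])[:2]
print("yaw",np.degrees(np.arctan2(x[1],x[0])),np.degrees(np.arctan2(y[1],y[0])))
```

```text
[[0.5431 0.3064 0.171 ]
 [0.5391 0.3267 0.171 ]
 [0.5677 0.3311 0.171 ]
 [0.571  0.3115 0.171 ]] [0.0206 0.029  0.0199 0.0284]
[0.5552 0.3189 0.171 ] (array([0.5574, 0.3186, 0.1682]), np.float64(0.0018787362849762158)) (array([0.5563, 0.3168, 0.1655]), np.float64(0.004374293563446134))
yaw 9.487241662088618 100.3530880670687
```

Run:
```python
from h import *
a=np.deg2rad(100);x=np.array([np.cos(a),np.sin(a),0]);y=np.array([0,0,-1.])
R=np.stack([x,y,np.cross(x,y)],1)
go([.5555,.316,.22],R)
```

```text
t 1.9833 shift [ 0.0169  0.0809 -0.0556] turn [ 5.000e-03 -4.139e+00  4.000e-03]
```

Request:
jog_arm(
  moves=[
    [0.05,[0.005,0,-0.015],[0,-1,0]],
    [0.05,[0.01,0,-0.03],[0,-2,0]],
    [0.05,[0.017,0,-0.045],[0,-3,0]],
    [0.05,[0.017,0.0,-0.056],[0,-4.14,0]],
    [0.05,[0.017,0.025,-0.056],[0,-4.14,0]],
    [0.05,[0.017,0.05,-0.056],[0,-4.14,0]],
    [0.05,[0.017,0.068,-0.056],[0,-4.14,0]],
    [0.05,[0.017,0.07,-0.056],[0,-4.14,0]],
  ],
)

```text
t: 2.65
eef_pos: [0.554, 0.3152, 0.2266]
eef_rot: [[-0.174, -0.006, -0.985], [0.985, -0.002, -0.174], [-0.001, -1.0, 0.006]]
ft_force: [-1.5, 1.0, -0.1]
gripper_width: 0.05
```

Run:
```python
from h import *
np.set_printoptions(precision=4,suppress=True)
s=observe();print(s["eef_pos"],s["joint_positions"],s["gripper_width"])
go([.5555,.316,.117])
w=cam("wrist");cv2.imwrite("pics/w2.png",w["image"]);print(proj(w,[[.5555,.316,.171],[.5555,.316,.136]]))
```

```text
[0.554  0.3152 0.2266] [0.4177 0.5191 0.2893 1.3473 0.0002 0.243 ] 0.05002465144138893
t 2.65 shift [ 0.0007  0.1096 -0.0023] turn None
[[277.8005 234.3174]
 [277.8109 217.328 ]]
```

View pics/w2.png

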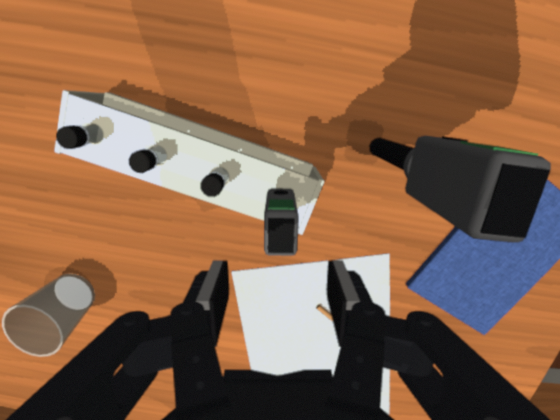

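The view shows the handle square to the jaws, tail at (282,236) against a finger midpoint of about 279, so I add 2 mm along +x and descend.

Request:
jog_arm(
  moves=[
    [0.05,[0.002,0.02,-0.002],[0,0,0]],
    [0.05,[0.002,0.04,-0.002],[0,0,0]],
    [0.05,[0.002,0.06,-0.002],[0,0,0]],
    [0.05,[0.002,0.08,-0.002],[0,0,0]],
    [0.05,[0.002,0.1,-0.002],[0,0,0]],
    [0.05,[0.002,0.11,-0.002],[0,0,0]],
    [0.05,[0.002,0.11,-0.002],[0,0,0]],
    [0.05,[0.002,0.11,-0.002],[0,0,0]],
  ],
)

```text
t: 3.37
eef_pos: [0.5585, 0.3183, 0.1213]
eef_rot: [[-0.173, 0.001, -0.985], [0.985, 0.0, -0.173], [0.0, -1.0, -0.001]]
ft_force: [-0.7, -0.1, 0.5]
gripper_width: 0.0501
```

Request:
jog_arm(
  moves=[
    [0.01,[0,0,0],[0,0,0]],
    [0.01,[0,0,0],[0,0,0]],
    [0.01,[0,0,0],[0,0,0]],
    [0.01,[0,0,0],[0,0,0]],
    [0.01,[0,0,0],[0,0,0]],
    [0.01,[0,0,0],[0,0,0]],
    [0.01,[0,0,0],[0,0,0]],
    [0.01,[0,0,0],[0,0,0]],
  ],
  grip_force=60,
)

```text
t: 4.03
eef_pos: [0.5598, 0.3185, 0.1223]
eef_rot: [[-0.173, 0.004, -0.985], [0.985, 0.002, -0.173], [0.001, -1.0, -0.004]]
ft_force: [-0.5, 0.0, 6.0]
gripper_width: 0.0234
```

Request:
jog_arm(
  moves=[
    [0.01,[0,-0.01,0],[0,0,0]],
    [0.01,[0,-0.03,0],[0,0,0]],
    [0.01,[0,-0.05,0],[0,0,0]],
    [0.01,[0,-0.075,0],[0,0,0]],
    [0.01,[0,-0.1,0],[0,0,0]],
    [0.01,[0,-0.125,0],[0,0,0]],
    [0.01,[0,-0.15,0],[0,0,0]],
    [0.01,[0,-0.16,0],[0,0,0]],
  ],
)

```text
t: 4.7
eef_pos: [0.559, 0.3183, 0.2847]
eef_rot: [[-0.173, 0.004, -0.985], [0.985, 0.002, -0.173], [0.001, -1.0, -0.005]]
ft_force: [0.3, 0.0, -0.1]
gripper_width: 0.0231
```

Run:
```python
from h import *
np.set_printoptions(precision=4,suppress=True)
s=observe();print(s["eef_pos"],s["eef_rot"],s["joint_positions"],s["gripper_width"],s["ft_force"])
w=cam("wrist");S=cam("side");o=np.hstack([S["image"][60:260,110:290],w["image"][60:260,200:380]])
cv2.imwrite("pics/w3.png",cv2.resize(o,None,fx=2.2,fy=2.2))
```

```text
[0.559  0.3183 0.2847] [[-0.1729  0.0043 -0.9849]
 [ 0.9849  0.0021 -0.1729]
 [ 0.0014 -1.     -0.0046]] [0.4189 0.5262 0.4498 1.4895 0.0002 0.2452] 0.023108074692319933 [ 0.319   0.0385 -0.1149]
```

View pics/w3.png

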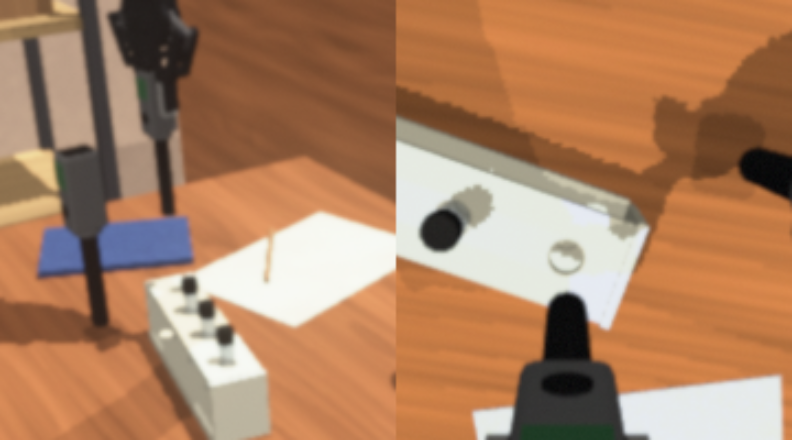

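Thermometer is out: the side view puts the nose tip at about (187,157), the hole is empty, and the tubes are in place. Next: nose offset in the tool frame and the final pose.

Run:
```python
from h import *
np.set_printoptions(precision=4,suppress=True)
S=cam("side");w=cam("wrist");T=cam("top");s=observe();R=np.array(s["eef_rot"]);p=np.array(s["eef_pos"])
n,g=meet(ray(S,(186.8,156.5)),ray(w,(278.5,197)));print("nose",n,g,"in tool",R.T@(n-p))
print("expected nose px side, wrist",proj(S,p+R@[0,.1164,0]),proj(w,p+R@[0,.1164,0]))
print("B",onz(T,(398,246),.1),onz(S,(329,305),.1),meet(ray(T,(398,246)),ray(S,(329,305))))
B=np.array([.5425,-.247,.1]);Rt=cv2.Rodrigues(np.array([-np.pi/4,0,0]))[0]@R
u=-Rt[:,1];nt=B+.1*u;t=nt-Rt@[0,.1164,.002];print("TCP target",t,Rt);go(t,Rt)
```

```text
nose [0.5537 0.3171 0.1701] 0.006918937620590176 in tool [0.0002 0.1088 0.0039]
expected nose px side, wrist [[187.1296 159.4329]] [[276.4832 202.3701]]
B [ 0.544  -0.2475  0.1   ] [ 0.5417 -0.2477  0.1   ] (array([ 0.5433, -0.2472,  0.099 ]), np.float64(0.0017443369376412639))
TCP target [ 0.5449 -0.0936  0.2527] [[-0.1728 -0.002  -0.9849]
 [ 0.6962 -0.7077 -0.1207]
 [-0.6968 -0.7066  0.1237]]
t 4.95 shift [-0.4029  0.0266  0.0837] turn [1.296 0.015 7.387]
```

Request:
jog_arm(
  moves=[
    [0.01,[-0.02,0,0.004],[0,0,0]],
    [0.01,[-0.05,0,0.01],[0,0,0]],
    [0.01,[-0.08,0,0.016],[0,0,0]],
    [0.01,[-0.11,0,0.022],[0,0,0]],
    [0.01,[-0.14,0,0.028],[0,0,0]],
    [0.01,[-0.17,0,0.035],[0,0,0]],
    [0.01,[-0.2,0,0.041],[0,0,0]],
    [0.01,[-0.23,0,0.048],[0,0,0]],
  ],
)

```text
t: 5.62
eef_pos: [0.5495, 0.0817, 0.2783]
eef_rot: [[-0.173, -0.003, -0.985], [0.985, -0.0, -0.173], [0.001, -1.0, 0.003]]
ft_force: [0.9, -0.1, -0.9]
gripper_width: 0.0235
```

Request:
jog_arm(
  moves=[
    [0.01,[-0.03,0,0.006],[0,0,0]],
    [0.01,[-0.06,0,0.012],[0,0,0]],
    [0.01,[-0.09,0,0.018],[0,0,0]],
    [0.01,[-0.12,0,0.025],[0,0,0]],
    [0.01,[-0.15,0,0.031],[0,0,0]],
    [0.01,[-0.165,0,0.035],[0,0,0]],
    [0.01,[-0.17,0,0.036],[0,0,0]],
    [0.01,[-0.17,0,0.036],[0,0,0]],
  ],
)

```text
t: 6.28
eef_pos: [0.5439, -0.0913, 0.2787]
eef_rot: [[-0.171, -0.003, -0.985], [0.985, 0.001, -0.171], [0.002, -1.0, 0.002]]
ft_force: [0.2, 0.8, -1.4]
gripper_width: 0.0233
```

Run:
```python
from h import *
s=observe();R=np.array(s["eef_rot"]);print(s["eef_pos"],s["joint_positions"],s["gripper_width"])
Rt=cv2.Rodrigues(np.array([-np.pi/4,0,0]))[0]@R;go([.5455,-.0925,.255],Rt)
```

```text
[ 0.54387817 -0.09132433  0.27869849] [-2.81581817e-01  3.24525395e-01  1.26640390e-01  1.37571794e+00
  3.30579786e-04 -4.53062759e-01] 0.023255746882478858
t 6.2833 shift [-0.0015  0.0237 -0.0015] turn [1.28 0.02 7.39]
```

Request:
jog_arm(
  moves=[
    [0.01,[0,0,0],[0.13,0,0.75]],
    [0.01,[0,0,0],[0.26,0,1.5]],
    [0.01,[0,0,0],[0.43,0,2.5]],
    [0.01,[0,0,0],[0.61,0,3.5]],
    [0.01,[0,0.005,0],[0.78,0,4.5]],
    [0.01,[0,0.01,0],[0.95,0,5.5]],
    [0.01,[0,0.015,0],[1.13,0,6.5]],
    [0.01,[-0.001,0.02,-0.001],[1.28,0.02,7.39]],
  ],
)

```text
t: 6.95
eef_pos: [0.5458, -0.0886, 0.2597]
eef_rot: [[-0.172, 0.004, -0.985], [0.694, -0.709, -0.125], [-0.699, -0.705, 0.119]]
ft_force: [-0.1, -0.7, -1.8]
gripper_width: 0.0231
```

Request:
jog_arm(
  moves=[
    [0.01,[0,0,0],[0,0,0]],
    [0.01,[0,0,0],[0,0,0]],
    [0.01,[0,0,0],[0,0,0]],
    [0.01,[0,0,0],[0,0,0]],
    [0.01,[0,0,0],[0,0,0]],
    [0.01,[0,0,0],[0,0,0]],
    [0.01,[0,0,0],[0,0,0]],
    [0.01,[0,0,0],[0,0,0]],
  ],
)

```text
t: 7.62
eef_pos: [0.546, -0.0918, 0.2606]
eef_rot: [[-0.169, 0.001, -0.986], [0.697, -0.707, -0.12], [-0.697, -0.708, 0.119]]
ft_force: [-0.8, -0.3, -0.5]
gripper_width: 0.0234
```

Run:
```python
from h import *
np.set_printoptions(precision=4,suppress=True)
s=observe();print(s["eef_pos"],s["eef_rot"],s["joint_positions"],s["gripper_width"])
w=cam("wrist");S=cam("side");T=cam("top");R=np.array(s["eef_rot"]);p=np.array(s["eef_pos"])
for c in(S,T,w):print(proj(c,[p+R@[0,.1164,.002],p+R@[0,.02,.002],[.543,-.247,.1]]).tolist())
a=cv2.resize(S["image"][170:345,210:370],(480,525),interpolation=cv2.INTER_CUBIC)
b=cv2.resize(T["image"][215:275,330:410],(320,240),interpolation=cv2.INTER_CUBIC)
d=cv2.resize(w["image"][60:300,140:420],(320,274))
o=np.zeros((525,800,3),np.uint8);o[:,:480]=a;o[:240,480:]=b;o[245:519,480:]=d;cv2.imwrite("pics/f.png",o)
```

```text
[ 0.546  -0.0918  0.2606] [[-0.1689  0.0009 -0.9856]
 [ 0.6972 -0.7067 -0.1201]
 [-0.6967 -0.7075  0.1187]] [ 0.1168  0.4031 -0.0434  1.2389 -0.7782 -0.0063] 0.023387311914293447
[[304.3970252015617, 245.52575806959177], [281.2130623832152, 194.92094308390566], [329.3080205312228, 304.4907259370981]]
[[374.81249803991517, 243.4012854702162], [350.4322569634894, 240.9740997298283], [397.8109401014456, 246.38023927581574]]
[[277.3574944892571, 202.75393869123684], [277.3219497760103, 252.13279708622161], [280.90245548853557, 175.83508512078043]]
```

View pics/f.png

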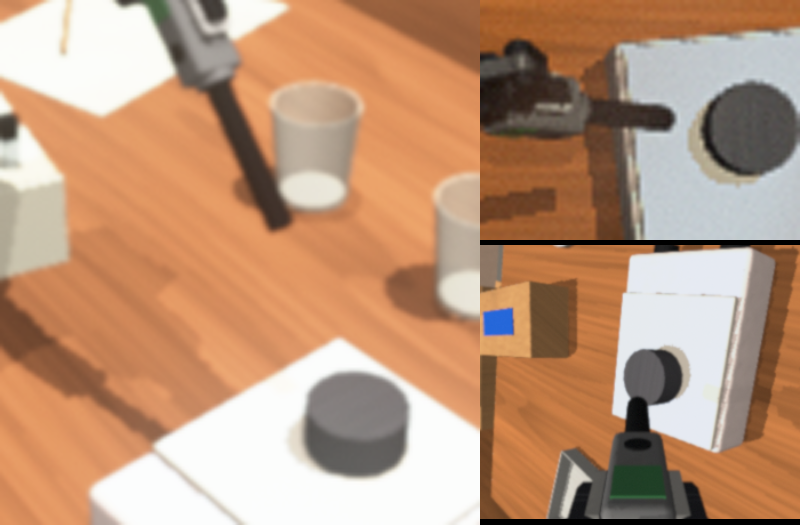

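The views show the nose aimed at the block. Side: nose from (283,198) to (303.3,244), block top (329,305). Top: nose from (357.5,243) to (376.5,244.5), block top about (398,246.5). I'll check the axis numerically.

Run:
```python
from h import *
np.set_printoptions(precision=4,suppress=True)
S=cam("side");T=cam("top");w=cam("wrist");s=observe();R=np.array(s["eef_rot"]);p=np.array(s["eef_pos"])
B,_=meet(ray(S,(329,305)),ray(T,(398,246.5)))
tip,g1=meet(ray(S,(303.3,244)),ray(T,(376.5,244.5)))
# nose axis = intersection of the two view planes
def pl(c,a,b):
    return np.cross(ray(c,a)[1],ray(c,b)[1])
ax=np.cross(pl(S,(283,198.3),(303.3,244)),pl(T,(357.5,243),(376.5,244.5)));ax/=np.linalg.norm(ax);ax*=np.sign(ax[2])
u=-R[:,1]
for nm,z in(("image axis",ax),("tool axis",u)):
  for nn,n in(("img tip",tip),("tool tip",p+R@[0,.1164,.002])):
    d=B-n;l=d@z;off=d-l*z;print(nm,nn,n,"lean",np.degrees(np.arccos(z[2])),"z",l,"off world",off,"off tool",R.T@off)
print(B,g1,s["joint_vel"],s["gripper_width"],s["ft_force"])
```

```text
image axis img tip [ 0.5404 -0.177   0.1846] lean 42.145155984028364 z -0.11034040906983764 off world [ 0.0001  0.0036 -0.0033] off tool [ 0.0048 -0.0002 -0.0009]
image axis tool tip [ 0.544  -0.1739  0.178 ] lean 42.145155984028364 z -0.10743749195981253 off world [-0.0035 -0.0014  0.0012] off tool [-0.0012  0.0002  0.0037]
tool axis img tip [ 0.5404 -0.177   0.1846] lean 44.99116918587576 z -0.10994198102281608 off world [ 0.002   0.0073 -0.0073] off tool [ 0.0099  0.     -0.0037]
tool axis tool tip [ 0.544  -0.1739  0.178 ] lean 44.99116918587576 z -0.10743912434784708 off world [-0.0016  0.0025 -0.0025] off tool [ 0.0037 -0.      0.001 ]
[ 0.5425 -0.2474  0.0995] 0.001376232898499605 [ 0.0025  0.0008 -0.0003  0.0005 -0.0006  0.0004] 0.023441997892101343 [-0.0952 -0.7678 -1.9383]
```

All four estimates put the block centre within 10 mm of the axis. I'll centre with a 4 mm shift along tool x, then hold.

Request:
jog_arm(
  moves=[
    [0.01,[0.002,0,0],[0,0,0]],
    [0.01,[0.004,0,0],[0,0,0]],
    [0.01,[0.004,0,0],[0,0,0]],
    [0.01,[0.004,0,0],[0,0,0]],
    [0.01,[0.004,0,0],[0,0,0]],
    [0.01,[0.004,0,0],[0,0,0]],
    [0.01,[0.004,0,0],[0,0,0]],
    [0.01,[0.004,0,0],[0,0,0]],
  ],
)

```text
t: 8.58
eef_pos: [0.5453, -0.0886, 0.2574]
eef_rot: [[-0.17, 0.001, -0.985], [0.697, -0.707, -0.121], [-0.697, -0.707, 0.12]]
ft_force: [-0.1, -0.3, -1.5]
gripper_width: 0.0232
```

Run:
```python
from h import *
np.set_printoptions(precision=4,suppress=True)
s=observe();R=np.array(s["eef_rot"]);n=np.array(s["eef_pos"])+R@[0,.1164,.002]
print(R.T@(np.array([.5425,-.2474,.0995])-n),n,s["joint_vel"],s["gripper_width"])
if s["gripper_width"]>.02: print(finish_job())
```

```text
[-0.0001  0.1075  0.001 ] [ 0.5434 -0.1712  0.1753] [-0.0006 -0.0001 -0.0003  0.0002  0.0004  0.0011] 0.02320443113358683
the job is handed in; nothing more can be done
None
```

I drew the small thermometer out of the rack's +y end hole and handed the job in at about 8.6 s, still holding it over the hotplate and aimed at the block. No verdict is reported, so success is judged only from my own checks.

**Aim:** from the tool pose, the nose is about 107 mm from the block-top centre, 175 mm up and leaning 45°. The block centre is about 1 mm off its axis.

**Hold:** the arm was still, the grip was 23 mm wide, and the wrist force was small. I used a 60 N grip.

**Disagreement:** the last images, taken before the final 4 mm centring shift, did not fully match the tool pose. They put the lean at 42° and the nose tip about 8 mm away from the tool estimate. Every combination of the two still had the block centre within 10 mm of the axis, against the 18 mm limit. I took no picture after that shift.

**Surroundings:** re-measuring the block with the thermometer aimed put it where it started, within about 1 mm. The tubes looked in place after the lift. I did not measure the tubes or cups at the end, but the arm kept well clear of them.

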